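# Unwind the screw press and unload the terrine

## Task

The terrine has finished pressing: wind the crank of the screw press back (counterclockwise from above) until the screw lets go and runs freely, the foot standing a few millimetres clear of the plate, but do not run it up to its end stop. Only then draw the terrine right out from under the bridge onto the open front of the bed and let go of it; then pick it up again and set it down upright on the wire rack, lengthwise and in the middle. Leave the bottle, the two mills and the small bowl where they stand.

Things in the scene. Friction and masses are not known exactly. Their poses are not given: they have to be found in the camera images.
- press: Fixed screw press. Origin: on the worktop, on the screw's axis; z up, -x the open front of the bed. Wooden bed x -187..+81 mm, y +-75 mm, its top at z = 12 mm. Steel guides on it, 6 mm high, y = +-35..41 mm, x -85..+65 mm. The terrine stands under the bridge, its length along x; the screw's foot presses it down. The crank is above the bridge.
- crank (a joint): Crank, rad; grows as it is wound back (counterclockwise from above), 8 mm of rise a turn. At 0 its arm points to the press's +x. Starts at -2.3 to 2.1; end stop at 20.4. Needs some 2.5 to 4.5 N along its path at the knob under load; when the foot leaves the plate, somewhere between 4 and 11.5 rad, this drops within a quarter turn to under 1 N. It stays where it is left.
- knob_grip (a point): Middle of the crank's upright dark wooden knob: 23 mm diameter, 42 mm high, 55 mm from the screw's axis, turning freely on its pin. It rises with the screw (about 0.21 to 0.24 m above the worktop). The crank arm's top is 23 mm below this point.
- foot_face (a point): Centre of the underside of the press's steel foot (34 mm disc on the end of the screw, on a captive spring). While loaded it rests on the plate; after the release it rises with the screw.
- plate_top (a point): Centre of the top of the steel thrust plate (42 mm disc) on the terrine's wooden pressing board, on the terrine's axis. The board has sunk 0 to 8 mm into the dish and stays so; the plate's top is 62.5 mm above the dish's underside less that.
- terrine: White ceramic terrine dish, about 0.8 kg with its board: 120 mm long (x), 62 mm wide (y), 58 mm high. Origin: centre of its underside; z up. At each end of its length a lug sticks out: 30 mm wide (y), 10 mm thick, z 42..52 mm, from x = 60 to 84 mm, middle of the free part at x = +-72 mm. A lug serves to draw the dish along; it is heavy to hold by one lug alone.
- rack: Fixed narrow wire rack, 160 mm long (x), 90 mm wide (y), its wires' tops at z = 30 mm. Origin: on the worktop under its centre; z up.
- oil_bottle: Bystander: tall square dark bottle with a steel pourer, 68 x 67 mm, 314 mm high. Origin: centre of its underside.
- pepper_mill: Bystander: copper-coloured mill, 44 mm diameter, 121 mm high. Origin: centre of its underside.
- salt_mill: Bystander: copper-coloured mill, 44 mm diameter, 109 mm high. Origin: centre of its underside.
- bowl: Bystander: small white bowl, 76 mm diameter, 38 mm high. Origin: centre of its underside.
- bridge (a point): Middle of the press's bridge, a steel bar x +-15, y +-75, z +-12 mm about this point (cap nuts 13 mm higher), on two posts of 16 mm at y = +-58 mm. A gripper that comes straight down at the front lug passes close in front of it, and hits the crank's knob if that points to the front.

How it is judged:
On the way, in this order (a step that is already met when the one before it is completed fails the run):
1. the screw is wound back until its foot stands clear of the plate, with the terrine still under it (z of foot_face in the frame of plate_top above 0.0015 m and distance of terrine from where it was at the start of the episode below 0.02 m), for 0.2 s.
2. the terrine stands on the open front of the bed, clear of the bridge, and is let go (x of terrine in the frame of press below -0.092 m and z of terrine in the frame of press between 0.008 and 0.018 m and angle between terrine's own z axis and vertical below 0.1 rad and contact force between the fingers and terrine below 0.1 N and linear speed of terrine below 0.02 m/s), for 0.2 s.
At the end, for the whole second after the job is handed in: The terrine stands at rest and released on the wires of the rack, upright (within 0.06 rad), lengthwise (within 0.15 rad, either way round), its centre within 22 mm along and 13 mm across of the rack's centre; the crank is short of its end stop (below 20.25 rad) (x of terrine in the frame of rack between -0.022 and 0.022 m and y of terrine in the frame of rack between -0.013 and 0.013 m and z of terrine in the frame of rack between 0.026 and 0.035 m and angle between the x axis of terrine and the x axis of rack, either way round below 0.15 rad and angle between terrine's own z axis and vertical below 0.06 rad and linear speed of terrine below 0.01 m/s and value of joint crank below 20.25 rad); the robot touches nothing.
It fails at once if the terrine is dragged while the foot still bears on it (distance of terrine from where it was at the start of the episode above 0.02 m and horizontal distance between foot_face and plate_top below 0.055 m and z of foot_face in the frame of plate_top below 0.0005 m).
It fails at once if the crank is run up against its end stop (value of joint crank above 20.25 rad).
It fails at once if the bottle, a mill or the bowl is moved by more than 15 mm (distance of any of oil_bottle, pepper_mill, salt_mill, bowl from where it was at the start of the episode above 0.015 m).
It also fails if it takes over 72 s, if anything falls off the work surface, if the arm or the gripper's body presses on something with over 40 N, if the wrist force passes 120 N, or if a joint passes its speed limit or range.

## Robot

A 6-joint arm with a two-finger parallel gripper is mounted at the origin on a cart in front of the work surface, level with it; the furniture and walls round the work are solid. World frame = base frame: x ahead of the robot, y to its left, z up, the work surface at z = 0. Lengths are in m, angles in rad, forces in N, time in s.
With the tool pointing down it reaches from about 0.425 to 0.95 m from the base axis. Payload 3.5 kg.
Tool frame: the origin (TCP) lies between the finger pads; the fingertips stand 22 mm ahead of it and the grasp point (between the pads) lies 3 mm ahead of it (ctrl.nose_length is the z of the fingertips in the tool frame, in m); z points along the fingers, y is the line along which they close (so a half turn about z gives the same grasp; the last joint's range is limited). The gripper opens to 85 mm and grips with 20 to 120 N. Pads are 22 mm wide; open, the fingers measure 114 mm over their backs; the gripper's body (76 mm by 85 mm) begins 54 mm behind the grasp point. The pads swing forward as they close: fully open they stand 13 mm farther back than shut.
Start: joints at [1.032, 0.286, 1.577, -0, 1.279, -0.15], TCP at [0.256, 0.625, 0.253] pointing down, gripper open.
Joint ranges: [-2.77, 2.77], [-0.9, 2.22], [0.21, 2.48], [-1.53, 4.67], [0.24, 2.81], [-2.84, 2.84]. Speed limits (rad/s): [2.79, 2.79, 3.14, 3.14, 3.14, 3.14].

## Interface

Orientations are given as a unit quaternion [x, y, z, w].
In Python, from plant import ctrl gives the robot as it stands. The module is installed in compiled form; this text tells all that it offers.
- The arm moves only by the tool send_rows, never from a script. Its argument "rows" is text: rows parted by semicolons, each of 7 numbers parted by spaces: the turn, a rotation vector about the tool's x, y, z in degrees, then the shift along the tool's x, y, z in mm, then the opening, from -1 (shut) to 1 (fully open). A call has 1 to 8 rows; each row is the pose to reach, as a shift and turn from the pose commanded when the call began, along the tool's axes at that moment; what a row does not reach only later rows make up. A row lasts 1/8 s, in which the tool goes at most 62.5 mm and 10.7 degrees, less where a joint would pass 70% of its speed; a pose out of reach is approached as far as the arm can. A call with a gripper value outside its range is refused whole. The fingers move at their own pace and stop on an object; "grip_force" is the grip in N (left out, the last holds). Time passes only in rows, so rows that repeat a pose let the fingers close. It gives the time, the measured TCP pose, the force, the opening and the grip force at its end, in the units of the state.
- ctrl.get_state(): the state, without advancing time (a new reading comes with each control period).
- ctrl.read_camera(name): name is "side" or "top" or "wrist"; returns a dict with "color" (400x640x3 uint8, red, green, blue), "fx", "fy", "cx", "cy" (pixels), "D" ([k1, k2, p1, p2, k3] as OpenCV has them; the pictures are not rectified), "extrinsics" (4x4, takes a point from world to camera coordinates). Camera axes: x right, y down, z forward; pixel columns grow to the right and rows downward; lengths in m; the calibration is good to about 2 mm. A picture is of the moment at which its call begins. There is no depth.
- ctrl.sign_off(): hands the job in; it is judged then, once.
Trained networks look in a picture, given as the dict that the camera call returned (one of the last four; its "shot" number tells which), for a name from the list of things; names that differ only in an ending like _2 or _b are one class to them, and where a whole thing is asked for, a point or a joint stands for the part that bears it (a point fixed in the world has none). Each returns a list of dicts, best first, with "p" (0 to 1); they miss things now and then, are a little off and sometimes report something else, mostly with a low value. They report only what shows in the picture. A call takes as long as a camera call.
- ctrl.look_for(picture, target): "position" ([x, y, z] in m, in the coordinates of the camera as it stood for that picture, good to about 4 mm: the middle of the surface that is visible of it).
The state is a dict: "time": time; "qpos": joint angles; "dq": joint speeds; "joint_efforts": joint torques, N m; "eef_pos": TCP position; "tcp_rot": TCP orientation; "contact_force": force on the tool from outside, world axes, zero at the start; "wrist_torque": the same for the moment, N m; "opening": opening from 0.0 (shut) to 1.0 (fully open); "finger_force": force on a finger pad.
Only numpy, scipy, OpenCV 4.12 (cv2) and the standard library are available. Lean on these libraries where they do the work, as an engineer would, in place of code of your own. Each camera call takes 0.05 s, during which the arm holds its last target. There are 200 camera calls.

## Working session

There is one attempt and no reset: what is moved stays moved. The work goes in short steps, Python scripts to look and compute and a tool call to move; the robot and the scene stay as the last step left them, time stands still between calls to the robot, and variables do not carry over. Pictures are saved under pics/ and viewed, at most 12 in all, crops included, and the job is handed in when it is done.

Besides the shell and the picture viewer there is one more tool, called after "Emit:" as name(argument=value, ...) on one line, values as JSON. send_rows: Moves the arm, as the interface text tells. Its arguments: {"type":"object","properties":{"rows":{"type":"string"},"grip_force":{"type":"number"}},"required":["rows"]}

```bash
mkdir -p pics; cat > h.py <<'E'
import numpy as np, cv2
from plant import ctrl
from scipy.spatial.transform import Rotation as R
def w(c,p): return np.linalg.inv(np.array(c["extrinsics"]))@np.r_[p,1]
def pix(c,P):
    E=np.array(c["extrinsics"]);K=np.array([[c["fx"],0,c["cx"]],[0,c["fy"],c["cy"]],[0,0,1.]])
    return cv2.projectPoints(np.atleast_2d(np.array(P,float)),cv2.Rodrigues(E[:3,:3])[0],E[:3,3],K,np.array(c["D"],float))[0][:,0]
def ray(c,uv):
    K=np.array([[c["fx"],0,c["cx"]],[0,c["fy"],c["cy"]],[0,0,1.]])
    n=cv2.undistortPoints(np.array([[uv]],float),K,np.array(c["D"],float))[0,0]
    M=np.linalg.inv(np.array(c["extrinsics"]));return M[:3,3],M[:3,:3]@np.r_[n,1]
def atz(c,uv,z):
    o,d=ray(c,uv);return o+d*(z-o[2])/d[2]
def tri(l):
    A=0;b=0
    for c,uv in l:
        o,d=ray(c,uv);d=d/np.linalg.norm(d);P=np.eye(3)-np.outer(d,d);A=A+P;b=b+P@o
    return np.linalg.solve(A,b)
def save(c,n): cv2.imwrite("pics/"+n,c["color"][:,:,::-1])
def tool(P):
    s=ctrl.get_state();return R.from_quat(s["tcp_rot"]).inv().apply(np.array(P)-s["eef_pos"])*1000
E
python3 - <<'E'
from h import *
s=ctrl.get_state();print({k:np.round(v,3) for k,v in s.items()}, ctrl.nose_length)
T=["press","crank","knob_grip","foot_face","plate_top","terrine","rack","oil_bottle","pepper_mill","salt_mill","bowl","bridge"]
ims=[]
for n in ["side","top"]:
    c=ctrl.read_camera(n);save(c,n+"1.png")
    print(n,np.round(np.linalg.inv(c["extrinsics"])[:3,3],3))
    for t in T:
        try:
            print(t,[(round(d["p"],2),np.round(w(c,d["position"])[:3],3).tolist(),np.round(pix(c,w(c,d["position"])[:3])[0]).tolist()) for d in ctrl.look_for(c,t)[:2]])
        except Exception as e: print(t,e)
E
```

```text
{'time': np.float64(0.0), 'qpos': array([ 1.032,  0.287,  1.578, -0.   ,  1.279, -0.15 ]), 'dq': array([-0.   , -0.   , -0.002,  0.002,  0.002, -0.001]), 'joint_efforts': array([ 0.0000e+00, -4.0600e+01, -2.9262e+01, -0.0000e+00,  6.0000e-03,
        0.0000e+00]), 'eef_pos': array([0.256, 0.624, 0.252]), 'tcp_rot': array([ 0.193,  0.981, -0.001, -0.   ]), 'contact_force': array([ 0.027, -0.648, -0.03 ]), 'wrist_torque': array([ 0.063,  0.006, -0.007]), 'finger_force': np.float64(0.0), 'opening': np.float64(1.002)} 0.022
side [ 0.245 -0.774  0.689]
press [(0.64, [0.552, -0.234, 0.013], [344.0, 296.0])]
crank [(0.69, [0.591, -0.282, 0.194], [379.0, 242.0])]
knob_grip [(0.79, [0.583, -0.295, 0.211], [379.0, 240.0]), (0.28, [0.66, 0.206, 0.062], [312.0, 173.0])]
foot_face [(0.55, [0.609, -0.246, 0.078], [372.0, 271.0])]
plate_top [(0.81, [0.614, -0.251, 0.077], [375.0, 272.0])]
terrine [(0.9, [0.6, -0.257, 0.07], [371.0, 278.0])]
rack [(0.95, [0.513, 0.177, 0.029], [270.0, 197.0]), (0.64, [0.555, -0.235, 0.015], [346.0, 295.0])]
oil_bottle [(0.72, [0.716, 0.078, 0.128], [349.0, 170.0]), 
[... 471 characters left out ...]
6, [0.586, -0.287, 0.228], [411.0, 186.0])]
foot_face []
plate_top [(0.7, [0.588, -0.216, 0.073], [375.0, 192.0]), (0.57, [0.589, -0.224, 0.074], [378.0, 191.0])]
terrine [(0.6, [0.589, -0.223, 0.073], [377.0, 191.0])]
rack [(0.62, [0.507, 0.171, 0.024], [238.0, 222.0])]
oil_bottle [(0.69, [0.714, 0.085, 0.189], [261.0, 137.0]), (0.18, [0.554, -0.18, 0.012], [360.0, 206.0])]
pepper_mill [(0.64, [0.661, 0.213, 0.105], [218.0, 164.0])]
salt_mill [(0.65, [0.589, -0.285, 0.228], [411.0, 185.0]), (0.54, [0.441, 0.023, 0.106], [287.0, 245.0])]
bowl [(0.66, [0.412, -0.339, 0.025], [416.0, 255.0])]
bridge [(0.73, [0.554, -0.185, 0.017], [362.0, 206.0]), (0.6, [0.589, -0.223, 0.071], [377.0, 192.0])]
```

View pics/side1.png

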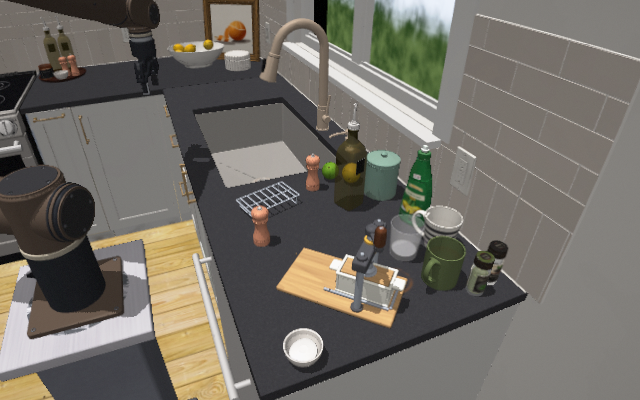

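View pics/top1.png

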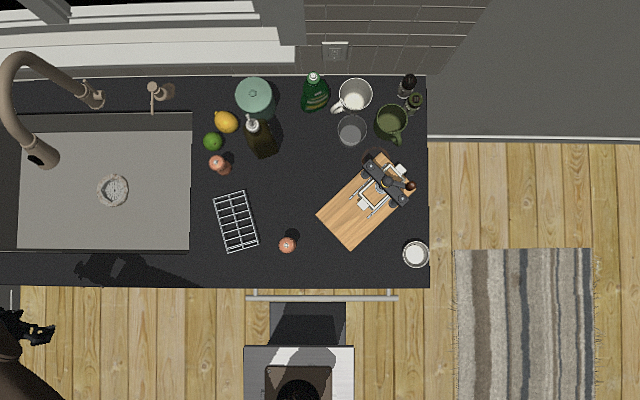

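The side view shows the press around (345,290) with the knob at (379,240). The rack is at (268,199), the mills at (312,172) and (260,226), and the bowl at (303,348). In the top view the bed's front points down-left, with corners near (317,213) and (350,249). The knob is at about (410,185) and the rack at (236,221). I'll zoom in on both.

```bash
python3 - <<'E'
import cv2,numpy as np
a=cv2.imread("pics/top1.png")[140:260,305:435];b=cv2.imread("pics/side1.png")[210:330,270:420];
c=cv2.imread("pics/top1.png")[180:260,205:265]
A=cv2.resize(a,None,fx=3,fy=3,interpolation=2);B=cv2.resize(b,None,fx=2.6,fy=2.6,interpolation=2);C=cv2.resize(c,None,fx=2.8,fy=2.8,interpolation=2)
o=np.zeros((600,800,3),np.uint8);o[:360,:390]=A;o[:312,400:790]=B;o[365:365+C.shape[0],:C.shape[1]]=C
cv2.imwrite("pics/crop1.png",o)
E
```

```text
(no output)
```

View pics/crop1.png

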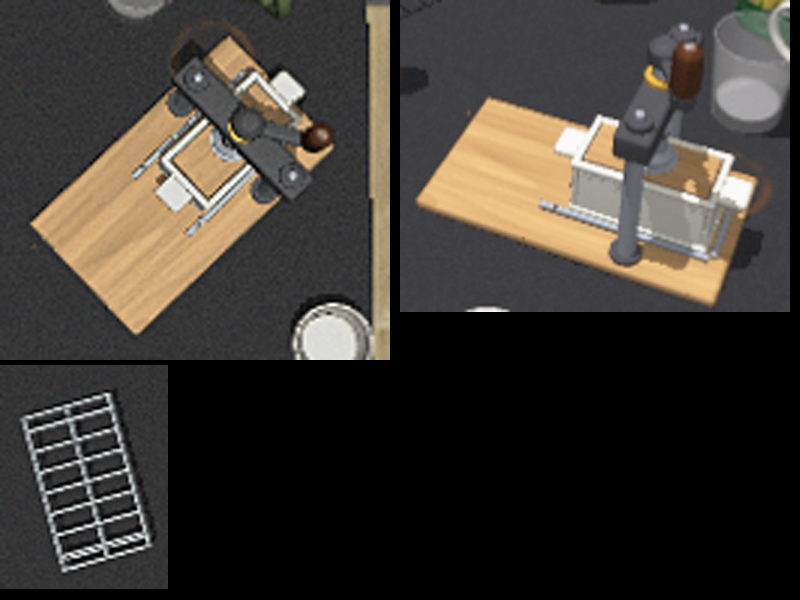

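```bash
python3 - <<'E'
from h import *
c=ctrl.read_camera("top");s=ctrl.read_camera("side")
t=lambda x,y,k,ox,oy,Y=0:((x+.5)/k-.5+ox,(y-Y+.5)/k-.5+oy)
C=[t(x,y,3,305,140) for x,y in [(31,224),(136,334),(229,36)]]
W=[atz(c,u,.012)[:2] for u in C];W=np.array(W)
S=[t(x-400,y,2.6,270,210) for x,y in [(489,98),(416,201),(715,305)]]
Ws=np.array([atz(s,u,.012)[:2] for u in S])
loc=np.array([[-.187,.075],[-.187,-.075],[.081,.075]]);locs=np.array([[-.187,.075],[-.187,-.075],[.081,-.075]])
def fit(L,W):
    a=L-L.mean(0);b=W-W.mean(0);th=np.arctan2((a[:,0]*b[:,1]-a[:,1]*b[:,0]).sum(),(a*b).sum())
    Rm=np.array([[np.cos(th),-np.sin(th)],[np.sin(th),np.cos(th)]]);o=W.mean(0)-Rm@L.mean(0)
    return th,o,np.round((W-o-L@Rm.T)*1000,1)
print("press top",W.round(3).tolist(),fit(loc,W));print("side",Ws.round(3).tolist(),fit(locs,Ws))
print("both",fit(np.r_[loc,locs],np.r_[W,Ws]))
Rk=np.array([atz(c,t(x,y,2.8,205,180,365),.03)[:2] for x,y in [(22,418),(109,393),(150,545),(65,571)]])
print("rack",Rk.round(3).tolist(),fit(np.array([[.08,.045],[.08,-.045],[-.08,-.045],[-.08,.045]]),Rk))
kt=t(318,135,3,305,140);ks=t(686-400,70,2.6,270,210)
print("knob",tri([(c,kt),(s,ks)]),atz(c,kt,.24),atz(s,ks,.22))
for z in (.19,.2,.21):print("hub",atz(c,t(247,122,3,305,140),z))
# terrine lugs tops: front z=.064
print("lug front top",atz(c,t(175,193,3,305,140),.064),"rear",atz(c,t(287,88,3,305,140),.064))
print("lug front side",atz(s,t(571-400,142,2.6,270,210),.064),"rear",atz(s,t(740-400,190,2.6,270,210),.064))
print(ctrl.get_state()["time"])
E
```

```text
press top [[0.529, -0.051], [0.424, -0.151], [0.712, -0.243]] (np.float64(-0.8136991903056352), array([ 0.60385419, -0.23638424]), array([[-1. , -1.6],
       [ 2.8,  0.8],
       [-1.8,  0.8]]))
side [[0.531, -0.049], [0.422, -0.151], [0.603, -0.346]] (np.float64(-0.8212374072059514), array([ 0.60372867, -0.23635848]), array([[-0.3, -0.5],
       [ 0.8, -0.2],
       [-0.5,  0.7]]))
both (np.float64(-0.8175457059545292), array([ 0.60372193, -0.2363083 ]), array([[-1.6, -2. ],
       [ 2.6,  0. ],
       [-1.6,  1.2],
       [ 0.4, -0.3],
       [ 1.1,  0.4],
       [-0.9,  0.7]]))
rack [[0.573, 0.243], [0.598, 0.154], [0.444, 0.11], [0.417, 0.196]] (np.float64(0.28463740662735626), array([0.50792822, 0.17575424]), array([[ 0.6,  1.5],
       [ 1. , -1.3],
       [-0.2, -0.1],
       [-1.5, -0.1]]))
knob [ 0.58966234 -0.28772761  0.21098047] [ 0.58773981 -0.28274874  0.24      ] [ 0.58139841 -0.2964982   0.22      ]
hub [ 0.6046199  -0.23325486  0.19      ]
hub [ 0.6033111  -0.23178194  0.2       ]
hub [ 0.60200229 -0.23030902  0.21      ]
lug front top [ 0.55486938 -0.18434739  0.064     ] rear [ 0.65312403 -0.28961299  0.064     ]
lug front side [ 0.55262585 -0.18403302  0.064     ] rear [ 0.65565059 -0.28800651  0.064     ]
1.4
```

Emit:
send_rows(rows="0 0 11 -82 -90 -10 1; 0 0 21 -164 -180 -20 1; 0 0 32 -245 -269 -30 1; 0 0 42 -327 -359 -50 1; 0 0 53 -409 -449 -60 1; 0 0 64 -491 -539 -60 1; 0 0 75 -572 -628 -60 1; 0 0 85 -654 -718 -60 1")

```text
time: 2.4
eef_pos: [0.4271, 0.1547, 0.2938]
tcp_rot: [0.807, 0.591, 0.001, 0.0]
contact_force: [1.2, 0.0, -0.5]
opening: 1.0
finger_force: 0.0
```

```bash
python3 -c "
from h import *
print(tool([.589,-.2875,.31]),ctrl.get_state()['eef_pos'],R.from_quat(ctrl.get_state()['tcp_rot']).as_matrix().round(3).tolist())"
```

```text
[-372.57947944  287.99301614  -16.00473503] [0.42707463 0.15468785 0.29382363] [[0.302, 0.953, 0.002], [0.953, -0.302, 0.0], [0.001, 0.002, -1.0]]
```

Emit:
send_rows(rows="0 0 0 -373 288 -16 1; 0 0 0 -373 288 -16 1; 0 0 0 -373 288 -16 1; 0 0 0 -373 288 -16 1; 0 0 0 -373 288 -16 1; 0 0 0 -373 288 -16 1; 0 0 0 -373 288 -16 1; 0 0 0 -373 288 -16 1")

```text
time: 3.4
eef_pos: [0.5915, -0.2882, 0.3089]
tcp_rot: [0.806, 0.592, -0.0, 0.0]
contact_force: [0.1, 1.8, -0.1]
opening: 1.004
finger_force: 0.0
```

```bash
python3 - <<'E'
from h import *
print(ctrl.get_state()['eef_pos'])
c=ctrl.read_camera("wrist");save(c,"w1.png");print(np.array(c["extrinsics"]).round(3).tolist())
for t in ["knob_grip","crank"]: print(t,[(d["p"],w(c,d["position"])[:3].round(3),pix(c,w(c,d["position"])[:3])) for d in ctrl.look_for(c,t)])
print(pix(c,[[.589,-.2875,.233],[.6037,-.2363,.19]]))
E
```

```text
[ 0.59149752 -0.28820967  0.30885143]
[[0.954, -0.299, -0.0, -0.652], [-0.285, -0.91, 0.3, -0.149], [-0.09, -0.286, -0.954, 0.405], [0.0, 0.0, 0.0, 1.0]]
knob_grip [(0.89, array([ 0.591, -0.282,  0.232]), array([[318.94911358, 207.14630675]])), (0.23, array([ 0.575, -0.187,  0.012]), array([[287.56033096,  91.16740579]]))]
crank [(0.64, array([ 0.598, -0.259,  0.194]), array([[319.06408136, 163.82915372]]))]
[[317.87488215 215.53619243]
 [316.85967263 133.65376156]]
```

View pics/w1.png

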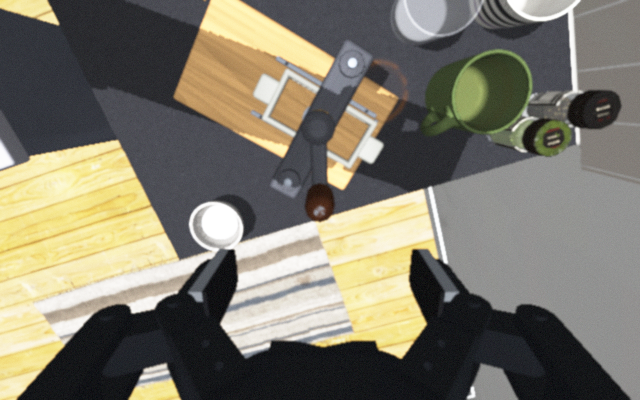

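The wrist view shows the knob at about (320,202), the hub at (318,126) and the bridge from (290,180) to (352,63).

```bash
python3 - <<'E'
from h import *
c=ctrl.read_camera("wrist");t=ctrl.read_camera("top");s=ctrl.read_camera("side")
def blob(c,lo,hi,name):
    im=c["color"];x0,y0=lo;x1,y1=hi
    h=cv2.cvtColor(im[y0:y1,x0:x1],cv2.COLOR_RGB2HSV);r=im[y0:y1,x0:x1].astype(int)
    m=((r[:,:,0]-r[:,:,2])>12)&(r[:,:,0]<150)&(r[:,:,0]>1.4*r[:,:,1])
    n,l,st,ce=cv2.connectedComponentsWithStats(m.astype(np.uint8))
    i=1+np.argmax(st[1:,4]);print(name,ce[i]+lo,st[i]+[x0,y0,0,0,0]);return ce[i]+lo
a=blob(c,(295,170),(345,230),"w");b=blob(s,(366,215),(392,256),"s")
P=tri([(c,a),(s,b)]);print(P)
print(pix(c,P),pix(s,P))
for z in (.20,.21,.215): print(z,atz(c,(318,126),z),atz(s,b,z),atz(c,a,z),)
print(tool(P))
E
```

```text
w [320.56947891 204.34615385] [307 186  28  37 806]
s [379.66161616 237.29292929] [374 227  13  21 198]
[ 0.58959342 -0.28611619  0.20786288]
[[319.81128817 204.14412661]] [[379.99934794 237.30744427]]
0.2 [ 0.60630943 -0.22844617  0.2       ] [ 0.59464864 -0.27785975  0.2       ] [ 0.58922315 -0.28904547  0.2       ]
0.21 [ 0.6067041  -0.22778672  0.21      ] [ 0.58750396 -0.28800661  0.21      ] [ 0.59035986 -0.28575426  0.21      ]
0.215 [ 0.60690144 -0.22745699  0.215     ] [ 0.58393162 -0.29308005  0.215     ] [ 0.59092821 -0.28410866  0.215     ]
[ -2.49018918  -0.66131202 101.28694063]
```

Emit:
send_rows(rows="0 0 0 1 -2 40 1; 0 0 0 1 -2 75 1; 0 0 0 1 -2 92 1; 0 0 0 1 -2 92 -1; 0 0 0 1 -2 92 -1; 0 0 0 1 -2 92 -1; 0 0 0 1 -2 92 -1; 0 0 0 1 -2 92 -1", grip_force=30)

```text
time: 4.7
eef_pos: [0.5901, -0.2841, 0.219]
tcp_rot: [0.805, 0.593, 0.0, 0.001]
contact_force: [-0.9, 0.4, 4.5]
opening: 0.254
finger_force: 29.5
```

```bash
cat >> h.py <<'E'
def circ(A,th0,n,dth,r=.055,rise=.008,z0=None):
    s=ctrl.get_state();p=np.array(s["eef_pos"]);z0=p[2]
    out=[]
    for i in range(1,n+1):
        a=np.radians(th0+dth*i);out.append(tool([A[0]+r*np.cos(a),A[1]+r*np.sin(a),z0+rise*dth*i/360]).round(0))
    return out
E
python3 - <<'E'
from h import *
s=ctrl.get_state();print(s["eef_pos"],s["opening"],s["contact_force"],s["finger_force"])
A=[.6043,-.2345];p=s["eef_pos"];d=p[:2]-A;print(np.hypot(*d),np.degrees(np.arctan2(d[1],d[0])))
print(circ(A,np.degrees(np.arctan2(d[1],d[0])),8,22.5))
E
```

```text
[ 0.59005407 -0.28408885  0.21898197] 0.2535889907024932 [-0.85805982  0.37182392  4.52610404] 29.479438858106732
0.051594578514137526 -106.02834473277298
[array([ 1., 21., -0.]), array([14., 39., -1.]), array([32., 50., -1.]), array([53., 54., -2.]), array([74., 49., -2.]), array([91., 37., -3.]), array([103.,  19.,  -4.]), array([107.,  -2.,  -4.])]
```

```bash
cat >> h.py <<'E'
def rel(th0,n,dth,r=55):
    M=R.from_quat(ctrl.get_state()["tcp_rot"]).as_matrix()
    f=lambda t:np.array([np.cos(np.radians(t)),np.sin(np.radians(t)),0])*r
    return "; ".join("0 0 0 %.0f %.0f %.1f -1"%tuple(M.T@(f(th0+dth*i)-f(th0)+[0,0,8*dth*i/360])) for i in range(1,n+1))
E
python3 -c "
from h import *
print(rel(-106,8,15))"
```

```text
0 0 0 2 14 -0.3 -1; 0 0 0 8 27 -0.6 -1; 0 0 0 17 39 -0.9 -1; 0 0 0 29 47 -1.2 -1; 0 0 0 42 52 -1.6 -1; 0 0 0 56 54 -1.9 -1; 0 0 0 70 52 -2.3 -1; 0 0 0 84 46 -2.6 -1
```

Emit:
send_rows(rows="0 0 0 2 14 -0.3 -1; 0 0 0 8 27 -0.6 -1; 0 0 0 17 39 -0.9 -1; 0 0 0 29 47 -1.2 -1; 0 0 0 42 52 -1.6 -1; 0 0 0 56 54 -1.9 -1; 0 0 0 70 52 -2.3 -1; 0 0 0 84 46 -2.6 -1")

```text
time: 5.7
eef_pos: [0.6591, -0.2183, 0.2213]
tcp_rot: [0.805, 0.593, -0.0, 0.003]
contact_force: [-1.6, -5.8, 4.5]
opening: 0.254
finger_force: 29.6
```

```bash
python3 - <<'E'
from h import *
s=ctrl.get_state();print(s["eef_pos"],s["opening"],s["contact_force"],s["wrist_torque"],s["dq"].round(3))
c=ctrl.read_camera("wrist");save(c,"w2.png")
c=ctrl.read_camera("top")
for t in ["knob_grip","crank"]: print(t,[(d["p"],w(c,d["position"])[:3].round(3)) for d in ctrl.look_for(c,t)])
s=ctrl.get_state();print(s["eef_pos"],s["contact_force"])
print(rel(14,8,22.5));print(rel(194,8,22.5))
E
```

```text
[ 0.65905801 -0.21829673  0.22130941] 0.2537469663027825 [-1.61789639 -5.805529    4.4606552 ] [-0.9464231   0.37599037  0.06934923] [ 0.15  -0.117  0.149 -0.006 -0.014  0.149]
knob_grip []
crank [(0.58, array([ 0.558, -0.108,  0.015]))]
[ 0.65851837 -0.21521199  0.22116381] [-1.47365522  1.10096384  6.74291853]
0 0 0 16 -14 -0.5 -1; 0 0 0 25 -34 -0.9 -1; 0 0 0 26 -55 -1.4 -1; 0 0 0 19 -76 -1.9 -1; 0 0 0 4 -91 -2.5 -1; 0 0 0 -15 -100 -3.0 -1; 0 0 0 -37 -101 -3.5 -1; 0 0 0 -57 -94 -4.1 -1
0 0 0 -16 14 -0.5 -1; 0 0 0 -25 34 -1.1 -1; 0 0 0 -26 55 -1.6 -1; 0 0 0 -19 76 -2.1 -1; 0 0 0 -4 91 -2.5 -1; 0 0 0 15 100 -3.0 -1; 0 0 0 37 101 -3.5 -1; 0 0 0 57 94 -3.9 -1
```

View pics/w2.png

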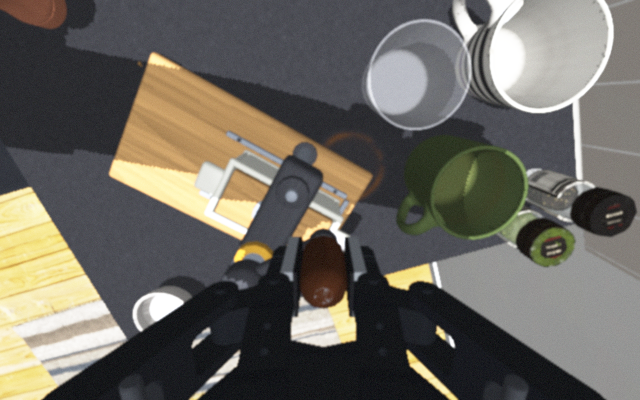

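The wrist view shows the knob firmly between the pads at about (322,280), and the arm has turned with it.

Emit:
send_rows(rows="0 0 0 16 -14 -0.5 -1; 0 0 0 25 -34 -0.9 -1; 0 0 0 26 -55 -1.4 -1; 0 0 0 19 -76 -1.9 -1; 0 0 0 4 -91 -2.5 -1; 0 0 0 -15 -100 -3.0 -1; 0 0 0 -37 -101 -3.5 -1; 0 0 0 -57 -94 -4.1 -1")

```text
time: 6.9
eef_pos: [0.5507, -0.2418, 0.2255]
tcp_rot: [0.805, 0.593, 0.001, -0.003]
contact_force: [-1.2, 4.5, 7.5]
opening: 0.257
finger_force: 30.1
```

Emit:
send_rows(rows="0 0 0 -16 14 -0.5 -1; 0 0 0 -25 34 -1.1 -1; 0 0 0 -26 55 -1.6 -1; 0 0 0 -19 76 -2.1 -1; 0 0 0 -4 91 -2.5 -1; 0 0 0 15 100 -3.0 -1; 0 0 0 37 101 -3.5 -1; 0 0 0 57 94 -3.9 -1")

```text
time: 7.9
eef_pos: [0.659, -0.2185, 0.2293]
tcp_rot: [0.805, 0.593, -0.001, 0.003]
contact_force: [-2.3, -6.1, 5.3]
opening: 0.259
finger_force: 30.0
```

```bash
python3 - <<'E'
from h import *
s=ctrl.get_state();print(s["eef_pos"],s["contact_force"],s["tcp_rot"])
C=[.6052,-.2312];d=s["eef_pos"][:2]-C;print(np.hypot(*d),np.degrees(np.arctan2(d[1],d[0])))
c=ctrl.read_camera("side")
for t in ["foot_face","plate_top","terrine","crank"]: print(t,[(d["p"],w(c,d["position"])[:3].round(3)) for d in ctrl.look_for(c,t)[:2]])
save(c,"side2.png")
E
```

```text
[ 0.65903973 -0.21848543  0.22931081] [-2.30356295 -6.1455432   5.31666264] [ 8.05213735e-01  5.92979152e-01 -5.16661707e-04  2.50961448e-03]
0.05532066999172327 13.287293648023045
foot_face [(0.63, array([ 0.609, -0.243,  0.078]))]
plate_top [(0.72, array([ 0.611, -0.253,  0.073]))]
terrine [(0.96, array([ 0.6  , -0.258,  0.068]))]
crank [(0.97, array([ 0.621, -0.233,  0.2  ])), (0.62, array([ 0.612, -0.254,  0.078]))]
```

Emit:
send_rows(rows="0 0 0 16 -14 -0.5 -1; 0 0 0 25 -34 -0.9 -1; 0 0 0 26 -55 -1.4 -1; 0 0 0 19 -76 -1.9 -1; 0 0 0 4 -91 -2.5 -1; 0 0 0 -15 -100 -3.0 -1; 0 0 0 -37 -101 -3.5 -1; 0 0 0 -57 -94 -4.0 -1")

```text
time: 9.15
eef_pos: [0.5507, -0.2434, 0.2332]
tcp_rot: [0.805, 0.593, -0.0, -0.001]
contact_force: [0.0, 0.9, 4.7]
opening: 0.254
finger_force: 30.0
```

Emit:
send_rows(rows="0 0 0 -16 14 -0.5 -1; 0 0 0 -25 34 -1.0 -1; 0 0 0 -26 55 -1.5 -1; 0 0 0 -19 76 -2.0 -1; 0 0 0 -4 91 -2.5 -1; 0 0 0 15 100 -3.0 -1; 0 0 0 37 101 -3.5 -1; 0 0 0 57 94 -4.0 -1")

```text
time: 10.15
eef_pos: [0.659, -0.217, 0.237]
tcp_rot: [0.805, 0.593, 0.0, 0.001]
contact_force: [-2.0, -1.3, 4.5]
opening: 0.258
finger_force: 30.1
```

```bash
python3 - <<'E'
from h import *
s=ctrl.get_state();print(s["eef_pos"],s["contact_force"],s["tcp_rot"])
C=[.6052,-.2312];d=s["eef_pos"][:2]-C;print(np.hypot(*d),np.degrees(np.arctan2(d[1],d[0])))
c=ctrl.read_camera("side")
for t in ["foot_face","plate_top","terrine","crank"]: print(t,[(d["p"],w(c,d["position"])[:3].round(3)) for d in ctrl.look_for(c,t)[:2]])
save(c,"side3.png")
a=cv2.imread("pics/side1.png")[225:305,330:420];b=cv2.imread("pics/side3.png")[225:305,330:420]
cv2.imwrite("pics/cmp.png",cv2.resize(np.hstack([a,b]),None,fx=4.4,fy=4.4,interpolation=2))
E
```

```text
[ 0.65895542 -0.2169771   0.2369827 ] [-1.97949507 -1.27060591  4.52664354] [8.05161325e-01 5.93055354e-01 1.88214014e-04 7.43549602e-04]
0.05560517745342464 14.82003163531702
foot_face []
plate_top [(0.8, array([ 0.61 , -0.251,  0.075]))]
terrine [(0.75, array([ 0.6  , -0.258,  0.066])), (0.27, array([ 0.611, -0.252,  0.076]))]
crank [(0.9, array([ 0.615, -0.228,  0.209]))]
```

View pics/cmp.png

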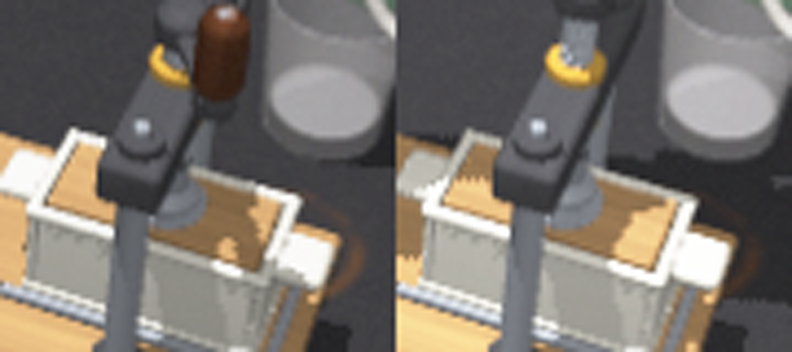

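The comparison shows the foot still centred over the plate at (570,205 in the right half) and the terrine unmoved. Force has dropped from about 6 N to 1 N, so the screw is free. The crank is at about 13.6 rad and the foot roughly 4 mm or more clear. I'll let go of the knob.

Emit:
send_rows(rows="0 0 0 0 0 0 0.1; 0 0 0 0 0 0 0.1; 0 0 0 0 0 0 0.1; 0 0 0 0 0 -40 0.1; 0 0 0 0 0 -90 0.1; 0 0 0 0 0 -90 0.1")

```text
time: 11.15
eef_pos: [0.6601, -0.2178, 0.3323]
tcp_rot: [0.805, 0.593, 0.002, 0.005]
contact_force: [0.4, 0.7, -0.8]
opening: 0.552
finger_force: 0.0
```

```bash
python3 - <<'E'
from h import *
s=ctrl.get_state();print(s["eef_pos"],s["contact_force"],s["opening"],s["qpos"].round(2))
t=ctrl.read_camera("top");sd=ctrl.read_camera("side");wr=ctrl.read_camera("wrist")
for n,c in [("top",t),("side",sd),("wrist",wr)]:
  for k in ["foot_face","plate_top","knob_grip","terrine"]: print(n,k,[(round(d["p"],2),w(c,d["position"])[:3].round(3)) for d in ctrl.look_for(c,k)[:1]])
save(sd,"side4.png");save(wr,"w3.png")
a=sd["color"][225:305,330:420,::-1]
o=np.zeros((400,800,3),np.uint8);o[:320,:360]=cv2.resize(a,None,fx=4,fy=4,interpolation=2);o[:400,360:]=cv2.resize(wr["color"][:,:,::-1],(440,275))[0:275].repeat(1,0) if 0 else np.vstack([cv2.resize(wr["color"][:,:,::-1],(440,275)),np.zeros((125,440,3),np.uint8)])
cv2.imwrite("pics/c3.png",o)
print(tool([.5545,-.184,.2]))
E
```

```text
[ 0.66005339 -0.21779885  0.33231895] [ 0.37886174  0.70395503 -0.77735229] 0.5518607754545977 [-0.46  0.28  1.44  0.    1.41 -0.16]
top foot_face []
top plate_top []
top knob_grip []
top terrine []
side foot_face [(0.49, array([ 0.607, -0.245,  0.086]))]
side plate_top [(0.78, array([ 0.615, -0.252,  0.073]))]
side knob_grip [(0.68, array([ 0.651, -0.226,  0.231]))]
side terrine [(0.95, array([ 0.6  , -0.255,  0.068]))]
wrist foot_face []
wrist plate_top [(0.97, array([ 0.587, -0.207,  0.076]))]
wrist knob_grip [(0.97, array([ 0.663, -0.212,  0.247]))]
wrist terrine [(0.83, array([ 0.591, -0.209,  0.073]))]
[   0.63238269 -109.00545631  125.70855872]
```

View pics/c3.png

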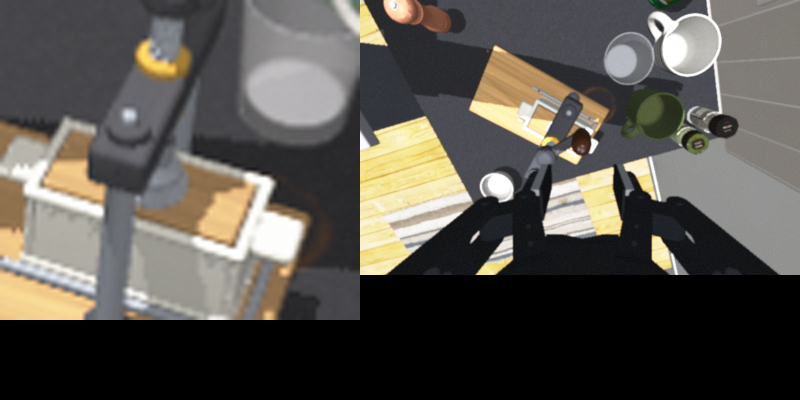

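The left crop shows the foot at (165,185) lifted off the plate, and the network puts it 8 mm higher than before. In the wrist view the knob is free at (580,142) and points away from the front. Now to the front lug.

Emit:
send_rows(rows="0 0 -10 0 -30 0 1; 0 0 -20 0 -60 0 1; 0 0 -30 0 -109 0 1; 0 0 -40 0 -109 20 1; 0 0 -50 1 -109 60 1; 0 0 -61 1 -109 110 1; 0 0 -61 1 -109 125 1; 0 0 -61 1 -109 125 1")

```text
time: 12.9
eef_pos: [0.5544, -0.1836, 0.2003]
tcp_rot: [0.394, 0.919, 0.0, -0.001]
contact_force: [-0.2, -0.3, 0.4]
opening: 0.995
finger_force: 0.0
```

```bash
python3 - <<'E'
from h import *
s=ctrl.get_state();print(s["eef_pos"],s["opening"],s["qpos"].round(2))
M=R.from_quat(s["tcp_rot"]).as_matrix();print("y ang",np.degrees(np.arctan2(M[1,1],M[0,1])))
c=ctrl.read_camera("wrist");save(c,"w4.png");t=ctrl.read_camera("top")
print([(round(d["p"],2),w(c,d["position"])[:3].round(3)) for d in ctrl.look_for(c,"terrine")[:1]])
P=np.array([.604,-.2365,0]);u=np.array([np.cos(-.8175),np.sin(-.8175),0]);v=np.array([-u[1],u[0],0])
L=[P+a*u+b*v+[0,0,z] for a,b,z in [(-.06,.015,.064),(-.06,-.015,.064),(-.084,.015,.064),(-.084,-.015,.064),(-.06,.031,.07),(-.06,-.031,.07)]]
q=pix(c,L);print(q.round(0).tolist())
im=c["color"][:,:,::-1].copy()
for x,y in q: cv2.circle(im,(int(round(x)),int(round(y))),2,(0,0,255),-1)
cv2.imwrite("pics/w4m.png",im)
E
```

```text
[ 0.55440687 -0.18357186  0.2003007 ] 0.9954918047257753 [-0.49  0.14  1.85  0.    1.15 -1.25]
y ang 43.60038111338732
[(0.79, array([ 0.582, -0.208,  0.072]))]
[[338.0, 203.0], [306.0, 203.0], [339.0, 178.0], [305.0, 178.0], [356.0, 206.0], [287.0, 205.0]]
```

View pics/w4m.png

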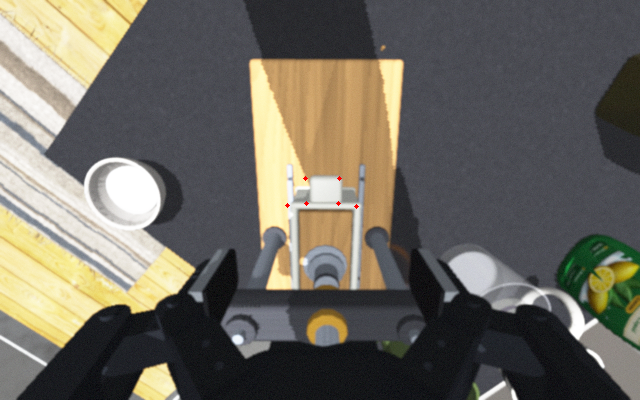

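The lug spans columns 310–342 and rows 177–202, about 4 px (3 mm) to the right of my prediction. I'll shift +3 in y, go down and grip.

Emit:
send_rows(rows="0 0 0 0 3 50 1; 0 0 0 0 3 100 1; 0 0 0 0 3 130 1; 0 0 0 0 3 140 1; 0 0 0 0 3 140 -1; 0 0 0 0 3 140 -1; 0 0 0 0 3 140 -1; 0 0 0 0 3 140 -1", grip_force=40)

```text
time: 14.05
eef_pos: [0.5579, -0.1826, 0.0634]
tcp_rot: [0.393, 0.92, -0.001, 0.002]
contact_force: [-3.7, -0.3, 6.0]
opening: 0.701
finger_force: 42.4
```

```bash
python3 - <<'E'
from h import *
s=ctrl.get_state();print(s["eef_pos"],s["opening"],s["contact_force"])
u=np.array([np.cos(-.8175),np.sin(-.8175),0]);print("pull 112:",tool(s["eef_pos"]-.112*u))
E
```

```text
[ 0.55794242 -0.1826116   0.06337989] 0.701223609269559 [-3.6556564  -0.25681838  6.02246271]
pull 112: [111.99332369   1.15054698  -0.41435628]
```

It stopped at about 60 mm, so the pads' edges caught the dish's corners and not the lug. I'll open, move forward by 7 mm and close again.

Emit:
send_rows(rows="0 0 0 0 0 0 1; 0 0 0 0 0 0 1; 0 0 0 7 0 0 1; 0 0 0 7 0 0 -1; 0 0 0 7 0 0 -1; 0 0 0 7 0 0 -1; 0 0 0 7 0 0 -1; 0 0 0 7 0 0 -1")

```text
time: 15.05
eef_pos: [0.552, -0.1766, 0.0609]
tcp_rot: [0.393, 0.92, 0.0, -0.0]
contact_force: [-1.7, 0.4, 0.6]
opening: 0.339
finger_force: 40.0
```

Lug gripped, at 29 mm. Now I'll draw it out.

Emit:
send_rows(rows="0 0 0 8 0 0 -1; 0 0 0 20 0 0 -1; 0 0 0 36 0 0 -1; 0 0 0 54 0 0 -1; 0 0 0 72 1 0 -1; 0 0 0 90 1 0 -1; 0 0 0 105 1 0 -1; 0 0 0 113 1 0 -1")

```text
time: 16.05
eef_pos: [0.474, -0.0935, 0.0609]
tcp_rot: [0.392, 0.92, -0.0, 0.0]
contact_force: [2.9, -3.5, -0.2]
opening: 0.342
finger_force: 40.2
```

Emit:
send_rows(rows="0 0 0 0 0 0 -1; 0 0 0 0 0 0 1; 0 0 0 0 0 0 1; 0 0 0 0 0 0 1; 0 0 0 0 0 0 1; 0 0 0 0 0 -60 1; 0 0 0 0 0 -120 1; 0 0 0 0 0 -120 1")

```text
time: 17.05
eef_pos: [0.4779, -0.0957, 0.1868]
tcp_rot: [0.393, 0.92, -0.0, 0.006]
contact_force: [0.2, 0.1, -0.0]
opening: 0.999
finger_force: 0.0
```

```bash
python3 - <<'E'
from h import *
s=ctrl.get_state();print(s["eef_pos"],s["opening"],s["qpos"].round(2))
M=R.from_quat(s["tcp_rot"]).as_matrix();print("y ang",np.degrees(np.arctan2(M[1,1],M[0,1])))
c=ctrl.read_camera("wrist");save(c,"w5.png");t=ctrl.read_camera("top");sd=ctrl.read_camera("side")
for n,k in (("w",c),("t",t),("s",sd)): print(n,[(q,round(d["p"],2),w(k,d["position"])[:3].round(3)) for q in ("terrine","plate_top") for d in ctrl.look_for(k,q)[:1]])
o=np.zeros((600,800,3),np.uint8)
o[:300,:480]=cv2.resize(c["color"][:,:,::-1],(480,300))
o[300:600,:325]=cv2.resize(t["color"][140:260,305:435,::-1],(325,300),interpolation=2)
o[300:600,330:705]=cv2.resize(sd["color"][210:330,270:420,::-1],(375,300),interpolation=2)
cv2.imwrite("pics/c5.png",o)
E
```

```text
[ 0.47791498 -0.09567601  0.18684435] 0.99894521195619 [-0.41 -0.07  2.09  0.    1.11 -1.17]
y ang 43.75535940282739
w [('terrine', 0.72, array([ 0.517, -0.141,  0.073])), ('plate_top', 0.79, array([ 0.523, -0.144,  0.074]))]
t [('terrine', 0.88, array([ 0.549, -0.18 ,  0.072])), ('plate_top', 0.63, array([ 0.54 , -0.17 ,  0.073]))]
s [('terrine', 0.65, array([ 0.521, -0.166,  0.068])), ('plate_top', 0.69, array([ 0.524, -0.156,  0.074]))]
```

View pics/c5.png

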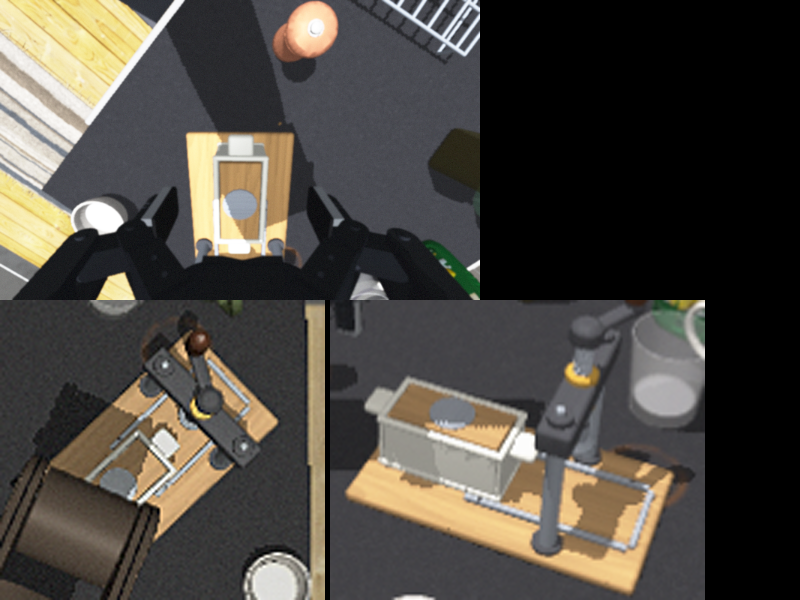

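The terrine is out on the open front and upright. Wrist view: plate at (320,272) and front lug at (320,193) in full-frame pixels. Side view: plate at (318.8,255.2). The fingers are clear of it.

```bash
python3 - <<'E'
from h import *
c=ctrl.read_camera("wrist");sd=ctrl.read_camera("side")
a=(319.8,271.5);b=(318.6,255)
P=tri([(c,a),(sd,b)]);print(P,atz(c,a,.072),atz(sd,b,.072))
f=atz(c,(320,193),.064);print("front lug",f, "dir",np.degrees(np.arctan2(*(f-P)[:2][::-1])))
Rm=lambda q:np.array([[np.cos(.8175),-np.sin(.8175)],[np.sin(.8175),np.cos(.8175)]])@(q-np.array([.6037,-.2363]))
print("press frame",Rm(P[:2]))
for q in (P,):print(tool([q[0],q[1],.045]))
M=R.from_quat(ctrl.get_state()["tcp_rot"]).as_matrix();print(M.round(3).tolist(),ctrl.get_state()["time"])
E
```

```text
[ 0.52454917 -0.1461837   0.06699733] [ 0.51825049 -0.14310834  0.072     ] [ 0.52653714 -0.14978765  0.072     ]
front lug [ 0.4701464  -0.09241835  0.064     ] dir 135.33763258613692
press frame [-0.11987714  0.00390816]
[-72.56945005   0.44241103 134.92104527]
[[-0.691, 0.722, -0.001], [0.722, 0.691, 0.001], [0.001, -0.001, -1.0]] 17.6
```

Emit:
send_rows(rows="0 0 0 -40 1 0 1; 0 0 0 -70 1 20 1; 0 0 0 -70 1 70 1; 0 0 0 -70 1 110 1; 0 0 0 -70 1 128 1; 0 0 0 -70 1 134 1; 0 0 0 -70 1 134 1; 0 0 0 -70 1 134 1", grip_force=80)

```text
time: 18.6
eef_pos: [0.5249, -0.1447, 0.0485]
tcp_rot: [0.393, 0.92, -0.0, 0.002]
contact_force: [-0.9, -0.6, -1.0]
opening: 1.005
finger_force: 0.0
```

Emit:
send_rows(rows="0 0 0 0 0 0 -1; 0 0 0 0 0 0 -1; 0 0 0 0 0 0 -1; 0 0 0 0 0 0 -1")

```text
time: 19.1
eef_pos: [0.5243, -0.1449, 0.0483]
tcp_rot: [0.393, 0.92, -0.001, 0.001]
contact_force: [-3.0, -0.1, 6.4]
opening: 0.714
finger_force: 89.6
```

Emit:
send_rows(rows="0 0 0 0 0 -10 -1; 0 0 0 0 0 -25 -1; 0 0 0 0 0 -50 -1; 0 0 0 0 0 -80 -1; 0 0 0 0 0 -110 -1; 0 0 0 0 0 -130 -1; 0 0 0 0 0 -130 -1")

```text
time: 19.98
eef_pos: [0.5243, -0.1443, 0.1786]
tcp_rot: [0.393, 0.92, -0.0, 0.002]
contact_force: [0.4, -0.2, -8.6]
opening: 0.714
finger_force: 89.4
```

```bash
python3 - <<'E'
from h import *
s=ctrl.get_state();print(s["eef_pos"],s["opening"],s["contact_force"],s["wrist_torque"])
M=R.from_quat(s["tcp_rot"]).as_matrix();print(M.round(3).tolist())
print(tool([.508,.1757,s["eef_pos"][2]]))
c=ctrl.read_camera("wrist");sd=ctrl.read_camera("side")
for n,k in (("w",c),("s",sd)): print(n,[(q,round(d["p"],2),w(k,d["position"])[:3].round(3)) for q in ("terrine","plate_top","rack") for d in ctrl.look_for(k,q)[:1]])
o=np.zeros((600,800,3),np.uint8);o[:300,:480]=cv2.resize(c["color"][:,:,::-1],(480,300))
o[300:600,:500]=cv2.resize(sd["color"][180:300,220:420,::-1],(500,300),interpolation=2);cv2.imwrite("pics/c6.png",o)
E
```

```text
[ 0.52433351 -0.14426441  0.17855416] 0.7142080640115857 [ 0.42082018 -0.22644608 -8.59739401] [ 0.03105024  0.05576197 -0.02744181]
[[-0.692, 0.722, 0.004], [0.722, 0.692, -0.002], [-0.004, 0.002, -1.0]]
[242.38493889 209.50716082  -0.54440467]
w [('terrine', 0.9, array([ 0.504, -0.121,  0.201])), ('plate_top', 0.89, array([ 0.511, -0.127,  0.205]))]
s [('terrine', 0.95, array([ 0.529, -0.177,  0.194])), ('plate_top', 0.92, array([ 0.541, -0.168,  0.204])), ('rack', 0.61, array([0.511, 0.182, 0.027]))]
```

View pics/c6.png

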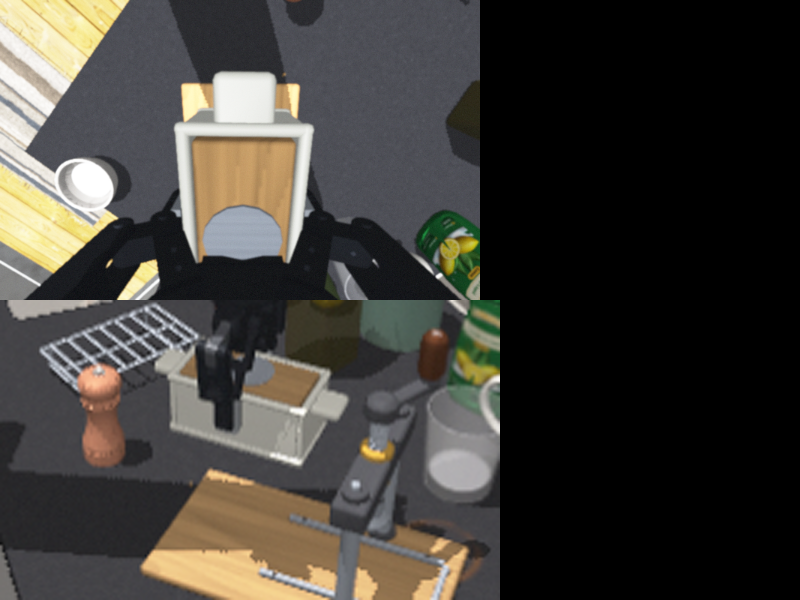

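The terrine is held level, the plate shows, and about 8.6 N hangs on the wrist. In the side crop the rack's corners are at (40,350), (152,305) and (200,340). Next I'll check the dish offset and the rack from the side, while moving over.

```bash
python3 - <<'E'
from h import *
s=ctrl.get_state();c=ctrl.read_camera("wrist");sd=ctrl.read_camera("side")
f=atz(c,(325.3,169),.2003);print("front rim mid in tool",tool(f))
l=atz(c,(325.3,97),.194);print("lug front end",tool(l))
for u in [(236,200),(280.8,182),(300,196)]: print(atz(sd,u,.03).round(4))
Rr=np.array([[np.cos(.2846),-np.sin(.2846)],[np.sin(.2846),np.cos(.2846)]])
for q in [(-.08,.045),(.08,.045),(.08,-.045),(-.08,-.045)]:
    P=Rr@q+[.508,.1757];print(q,P.round(3),pix(sd,[*P,.03])[0].round(1))
im=sd["color"][160:240,215:320,::-1];cv2.imwrite("pics/rk.png",cv2.resize(im,None,fx=6,fy=6,interpolation=2))
E
```

```text
front rim mid in tool [ 54.88249969   1.78588852 -24.10461649]
lug front end [ 77.87807247   1.77602639 -17.78207099]
[0.4187 0.1971 0.03  ]
[0.5702 0.2417 0.03  ]
[0.5968 0.1472 0.03  ]
(-0.08, 0.045) [0.419 0.196] [236.  200.1]
(0.08, 0.045) [0.572 0.241] [281.4 181.9]
(0.08, -0.045) [0.597 0.155] [299.2 194.6]
(-0.08, -0.045) [0.444 0.11 ] [252.7 214.7]
```

View pics/rk.png

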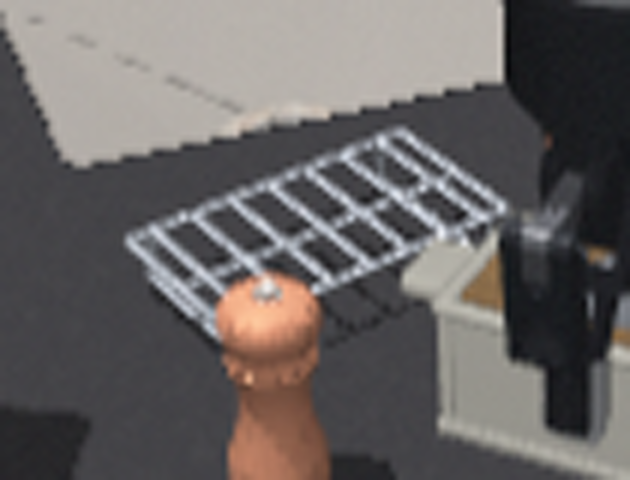

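Emit:
send_rows(rows="0 0 -5 20 17 -20 -1; 0 0 -13 50 43 -20 -1; 0 0 -22 85 74 -20 -1; 0 0 -31 120 104 -20 -1; 0 0 -40 155 135 -20 -1; 0 0 -49 190 165 -20 -1; 0 0 -57 220 191 -20 -1; 0 0 -62.5 242 210 -20 -1")

```text
time: 21.48
eef_pos: [0.5076, 0.1777, 0.1966]
tcp_rot: [-0.144, 0.99, 0.0, -0.0]
contact_force: [0.9, -0.2, -8.0]
opening: 0.716
finger_force: 90.5
```

The rack's corners, at (236,200), (282,181) and (299,194.5), match the top-view fit within 1 px. The grip sits 5.5 mm ahead of the dish's centre, so I'll correct for that.

```bash
python3 - <<'E'
from h import *
s=ctrl.get_state();M=R.from_quat(s["tcp_rot"]).as_matrix();print(s["eef_pos"],np.degrees(np.arctan2(M[1,1],M[0,1])),M[2].round(4))
x=M[:,0];print(tool(np.array([.508,.1757,.0663])+.0055*x))
E
```

```text
[0.50757174 0.17767915 0.19664939] 106.51935459080673 [-0.e+00  2.e-04 -1.e+00]
[  5.6541212   -2.04070921 130.3490484 ]
```

Emit:
send_rows(rows="0 0 0 6 -2 30 -1; 0 0 0 6 -2 70 -1; 0 0 0 6 -2 100 -1; 0 0 0 6 -2 118 -1; 0 0 0 6 -2 125 -1; 0 0 0 6 -2 128 -1; 0 0 0 6 -2 128 -1; 0 0 0 6 -2 128 -1")

```text
time: 22.48
eef_pos: [0.5036, 0.1724, 0.0698]
tcp_rot: [-0.141, 0.99, 0.0, 0.001]
contact_force: [-0.0, -0.8, -7.1]
opening: 0.715
finger_force: 90.1
```

Emit:
send_rows(rows="0 0 0 0 0 1 -1; 0 0 0 0 0 2 -1; 0 0 0 0 0 2 -1; 0 0 0 0 0 2 -1")

```text
time: 22.98
eef_pos: [0.5027, 0.1723, 0.0667]
tcp_rot: [-0.141, 0.99, -0.0, -0.0]
contact_force: [-0.7, 0.0, -7.4]
opening: 0.715
finger_force: 90.1
```

```bash
python3 - <<'E'
from h import *
s=ctrl.get_state();print(s["eef_pos"],s["contact_force"])
E
```

```text
[0.50271957 0.17233625 0.06666722] [-6.82203509e-01  4.50491141e-03 -7.39269731e+00]
```

Not yet down, so I'll lower it in 1 mm steps.

Emit:
send_rows(rows="0 0 0 0 0 1 -1; 0 0 0 0 0 1 -1; 0 0 0 0 0 1 -1")

```text
time: 23.35
eef_pos: [0.503, 0.1724, 0.0663]
tcp_rot: [-0.141, 0.99, -0.0, 0.0]
contact_force: [-2.3, -0.3, -2.4]
opening: 0.718
finger_force: 90.8
```

Emit:
send_rows(rows="0 0 0 0 0 1 -1; 0 0 0 0 0 1 -1; 0 0 0 0 0 1 -1")

```text
time: 23.72
eef_pos: [0.503, 0.1724, 0.0663]
tcp_rot: [-0.141, 0.99, -0.0, -0.0]
contact_force: [-5.6, -1.5, 4.8]
opening: 0.719
finger_force: 91.8
```

It's on the wires. I'll take off the pressure, open and rise.

Emit:
send_rows(rows="0 0 0 0 0 -1 -1; 0 0 0 0 0 -1 1; 0 0 0 0 0 -1 1; 0 0 0 0 0 -1 1; 0 0 0 0 0 -30 1; 0 0 0 0 0 -80 1; 0 0 0 0 0 -130 1; 0 0 0 0 0 -170 1")

```text
time: 24.72
eef_pos: [0.5034, 0.1724, 0.2374]
tcp_rot: [-0.141, 0.99, 0.0, 0.002]
contact_force: [-0.3, 0.7, 0.3]
opening: 0.999
finger_force: 0.0
```

```bash
python3 - <<'E'
from h import *
s=ctrl.get_state();print(s["eef_pos"],s["contact_force"],s["opening"])
c=ctrl.read_camera("wrist");sd=ctrl.read_camera("side")
for n,k in (("w",c),("s",sd)): print(n,[(q,round(d["p"],2),w(k,d["position"])[:3].round(3)) for q in ("terrine","plate_top") for d in ctrl.look_for(k,q)[:1]])
th=.2846;Rr=np.array([[np.cos(th),-np.sin(th)],[np.sin(th),np.cos(th)]])
o=np.zeros((600,800,3),np.uint8)
for i,k in enumerate((c,sd)):
    im=k["color"][:,:,::-1].copy()
    for q in [(-.06,.031),(.06,.031),(.06,-.031),(-.06,-.031)]:
        x,y=pix(k,[*(Rr@q+[.508,.1757]),.088])[0]
        if 0<x<640 and 0<y<400: im[int(round(y)),int(round(x))]=(0,0,255)
    if i==0:o[:375,:600]=cv2.resize(im,(600,375))
    else:o[376:600,:320]=cv2.resize(im[150:220,225:325],(320,224),interpolation=2)
cv2.imwrite("pics/c7.png",o)
E
```

```text
[0.50337473 0.17241027 0.23739181] [-0.26330722  0.69509007  0.26025603] 0.9992409300844237
w [('terrine', 0.93, array([0.499, 0.17 , 0.091])), ('plate_top', 0.64, array([0.504, 0.174, 0.094]))]
s [('terrine', 0.66, array([0.501, 0.152, 0.085])), ('plate_top', 0.51, array([0.502, 0.15 , 0.083]))]
```

View pics/c7.png

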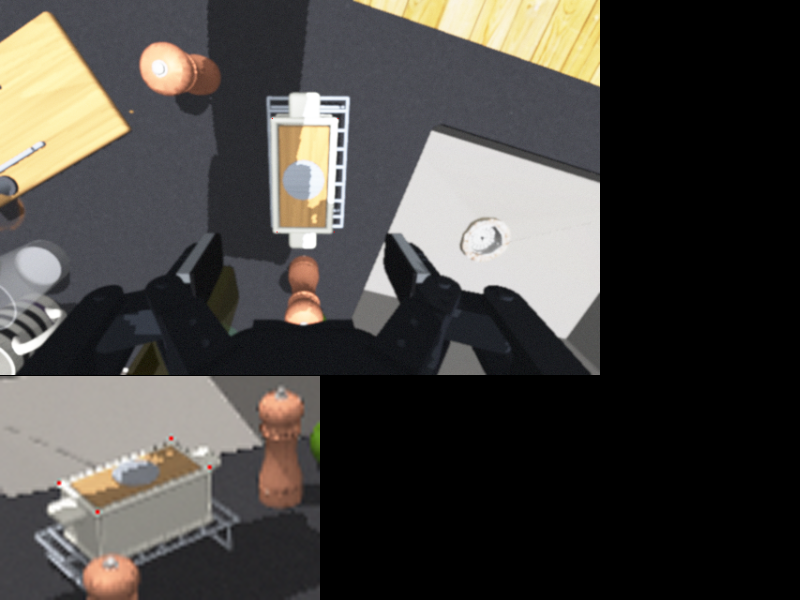

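The terrine stands on the rack. Wrist view: rack corners at (267,97), (349,97) and (343,227), dish rim from (270,119) to (332,235). I'll check the offset numerically.

```bash
python3 - <<'E'
from h import *
c=ctrl.read_camera("wrist");k=lambda x,y:(x/.9375,y/.9375)
a=[atz(c,k(*q),.03)[:2] for q in [(267,97),(349,97),(343,227)]]
d=np.array([atz(c,k(*q),.088)[:2] for q in [(270,119),(338,119),(332,235),(274,235)]])
rc=(a[0]+a[2])/2;dc=d.mean(0);print("rack",rc,np.linalg.norm(a[0]-a[1]),np.linalg.norm(a[2]-a[1]))
print("dish",dc,np.linalg.norm(d[0]-d[1]),np.linalg.norm(d[1]-d[2]))
x=np.array([np.cos(.2846),np.sin(.2846)]);y=np.array([-x[1],x[0]]);e=dc-rc;print("along,across mm",e@x*1000,e@y*1000)
ang=lambda v:np.degrees(np.arctan2(v[1],v[0]));print(ang(a[1]-a[2])%180,ang((d[0]+d[1]-d[2]-d[3]))%180)
E
```

```text
rack [0.50542931 0.17930188] 0.091736215624988 0.16014147880302396
dish [0.50715577 0.17435314] 0.06390334204615017 0.12120373905125417
along,across mm 0.26754478033703155 -5.2344147796203355
16.290631570286735 15.812911030911522
```

```bash
python3 -c "
from plant import ctrl
print(ctrl.sign_off())"
```

```text
the job is handed in; nothing more can be done
None
```

The job is handed in: I wound the press back until the screw ran free (crank about 13.6 rad, foot roughly 4 mm clear by my estimate). I then drew the terrine out, let it go, and set it upright and lengthwise on the rack, about 5 mm off centre across, but sign-off returned no verdict, so I can't confirm it passed.

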